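# Open the produce mister for refilling

## Task

Get the vegetable stall's mister ready for refilling: first hang the little nozzle basket that crowds its filler by the handle on the hook of the stand, and let go of it. Then twist the black filler cap loose (nothing shows which way its thread goes: try gently one way, and if it stops dead almost at once, turn it the other way), lift it off and finish while holding it upright in the gripper, well clear above the tank (about 10 cm). Leave the other goods on the table where they are.

Things in the scene. Friction and masses are not known exactly. Their poses are not given: they have to be found in the camera images.
- mister: Fixed produce mister: white tank 180 (x) x 280 (y) x 100 mm high with a flat top deck, a grey pump housing (56 mm deep, 260 mm long, rising 39 mm above the deck) along its far (+x) side. Origin: centre of its underside, x pointing away from the robot at yaw 0. The filler neck stands on the deck at (-35, -85) mm in this frame, 20 mm high.
- filler (a point): Centre of the filler neck's upper rim, 120 mm above the table, on the axis of the cap. Axes as the mister's.
- cap: Black screw cap on the filler neck, 64 mm across, skirt and top plate 22 mm high, a grip bar on top. Origin: centre of the skirt's lower edge, z up, 104 mm above the table while screwed on. Mass about 60 g. Its short thread is right- or left-handed, unmarked, equally likely. It does not rise by itself when turned; lugs hold it down until it is turned far enough.
- basket: Open wooden basket, 76 (x) x 120 (y) x 55 mm high, with a few brass nozzles fixed inside, standing on the mister's deck beside the cap at first. Origin: centre of its underside. Mass about 150 g.
- basket_handle (a point): Middle of the basket's rigid steel bail handle: a level straight round bar 10 mm thick, its centre line 125 mm above the basket's underside, running along the basket's y axis for 96 mm (48 mm each way from here), then down to the basket's ends. The opening under the bar is 65 mm high. Axes as the basket's.
- hook_stand: Fixed hook stand: wooden base 130 x 110 x 12 mm, thin post at (35, 0) mm, 238 mm tall. From the post at 225 mm height a round steel hook 8 mm thick runs along the stand's -x axis, sinks to a low point at x = -55 mm and turns up to a tip at x = -90 mm, whose top is 239 mm above the table. Origin: centre of the base's underside.
- hook_seat (a point): Low point of the hook, on top of its 8 mm wire, at (-55, 0, 212) mm in the stand's frame: where the basket's bar should come to lie, across the hook (basket's y axis along the stand's y axis, either way round). Axes as the stand's.
- cap_grip (a point): Middle of the cap's grip bar, 36 mm above the cap's origin; the bar is 50 mm long (cap's x axis), 14 mm thick (y) and 28 mm high. Turned the wrong way the cap stops dead within 10 degrees; the right way it runs loosely to an end stop about 70 degrees from the start, and lifts straight off when turned 46 to 70 degrees (best about 57, 1.0 rad).
There are look-alikes about, which are no part of the job. What is shaped like the basket but orange or red is not meant. What is shaped like the hook_stand but turquoise is not meant.

How it is judged:
By the outcome, as a careful person would: the job done as asked, in the order asked, and still so for the second after the job is handed in, while the arm keeps its last pose, push and grip.
It also fails if it takes over 67 s, if anything falls off the work surface, if the arm or the gripper's body presses on something with over 40 N, if the wrist force passes 120 N, or if a joint passes its speed limit or range.

## Robot

A 6-joint arm with a two-finger parallel gripper is mounted at the origin on the work surface. World frame = base frame: x ahead of the robot, y to its left, z up, the work surface at z = 0. Lengths are in mm, angles in degrees, forces in N, time in s.
With the tool pointing down it reaches from about 400 to 925 mm from the base axis. Payload 12.5 kg.
Tool frame: the origin (TCP) lies midway between the tips of the shut fingers; the grasp point (between the pads) lies 19 mm behind it; z points along the fingers, y is the line along which they close (so a half turn about z gives the same grasp; the last joint's range is limited). The gripper opens to 95 mm and grips with 3 to 60 N. Pads are 20 mm wide; open, the fingers measure 119 mm over their backs; the gripper's body (75 mm by 180 mm) begins 59 mm behind the grasp point.
Start: joints at [63.85, 28.126, 89.318, -0, 62.55, -6.05], TCP at [214.765, 586.961, 214.661] pointing down, gripper open.
Joint ranges: [-177.58, 177.58], [-47.91, 125.51], [2.72, 160], [-65.01, 245.01], [3.68, 167.84], [-153.87, 153.87]. Speed limits (degrees/s): [127.2, 127.2, 159.86, 180, 180, 180].

## Interface

Orientations are given as [roll, pitch, yaw] about the fixed x, y, z axes, in that order (R = Rz(yaw) Ry(pitch) Rx(roll)).
In Python, from station import ctrl gives the robot as it stands. The module is installed in compiled form; this text tells all that it offers.
- The arm moves only by the shell command python3 -m pendant 'ROWS'. ROWS is JSON, a list of rows, each a list of 7 numbers: the shift along the world's x, y, z normalised to -1 to 1, where 1 is 12 cm, then the turn, a rotation vector about the world's x, y, z normalised to -1 to 1, where 1 is 60 degrees, then the gripper's target within -1 to 1 (shut at 1, half-way at 0, fully open at -1). In form: [[dx, dy, dz, wx, wy, wz, claw], ...]. A call has 1 to 12 rows; each row is the pose to reach, as a shift and turn from the pose commanded when the call began; what a row does not reach only later rows make up. A row lasts 1/10 s, in which the tool goes at most 50 mm and 8.59 degrees, less where a joint would pass 70% of its speed; a pose out of reach is approached as far as the arm can. A call with a number of a shift or a turn outside -1 to 1 is refused whole. A call with a gripper value outside its range is refused whole. The fingers move at their own pace and stop on an object; the grip force is fixed at half the most. Time passes only in rows, so rows that repeat a pose let the fingers close. It gives the time, the measured TCP pose, the force, the opening and the grip force at its end, in the units of the state.
- ctrl.state(): the state, without advancing time (a new reading comes with each control period).
- ctrl.grab_frame(name): name is "scene" or "top" or "wrist"; returns a dict with "pixels" (480x640x3 uint8, red, green, blue), "depth" (480x640 float32, mm along the optical axis (not along the pixel's ray), 0 where there is no reading), "fx", "fy", "cx", "cy" (pixels), "camera_from_world" (4x4, takes a point from world to camera coordinates); the wrist camera has in their place "tool_from_camera" (4x4, takes a point from camera to tool coordinates, whose origin is the TCP and whose axes are the flange's). Camera axes: x right, y down, z forward; pixel columns grow to the right and rows downward; lengths in mm; the calibration is good to about 2 mm. A picture is of the moment at which its call begins: read the wrist's pose just before it.
- ctrl.sign_off(): hands the job in; it is judged then, once.
The state is a dict: "t": time; "qpos": joint angles; "joint_velocities": joint speeds; "effort": joint torques, N m; "tcp_pos": TCP position; "tool_rot": TCP orientation; "wrist_force": force on the tool from outside, world axes, zero at the start; "ft_torque": the same for the moment, N m; "finger_gap": finger opening in mm; "gripper_force": force on a finger pad.
Only numpy, scipy, OpenCV 4.12 (cv2) and the standard library are available. Lean on these libraries where they do the work, as an engineer would, in place of code of your own. Each camera call takes 0.05 s, during which the arm holds its last target. There are 200 camera calls.

## Working session

There is one attempt and no reset: what is moved stays moved. The work goes in short steps, Python scripts to look and compute and a shell command to move; the robot and the scene stay as the last step left them, time stands still between calls to the robot, and variables do not carry over. Pictures are saved under pics/ and viewed, at most 10 in all, crops included, and the job is handed in when it is done.

```bash
mkdir -p pics; python3 - <<'E'
from station import ctrl
import cv2,numpy as np,pickle
s=ctrl.state();print(s)
fs={}
for n in("scene","top"):
    f=ctrl.grab_frame(n);fs[n]=f
    cv2.imwrite(f"pics/{n}0.png",f["pixels"][:,:,::-1])
    print(n,f["fx"],f["fy"],f["cx"],f["cy"],np.round(f["camera_from_world"],3).tolist())
pickle.dump(fs,open("f0.pkl","wb"))
E
```

```text
{'t': 0.0, 'qpos': array([ 6.38517781e+01,  2.81674667e+01,  8.93496558e+01,  4.90736616e-04,
        6.25499555e+01, -6.05264453e+00]), 'joint_velocities': array([ 0.00439406,  0.06838893,  0.02850605, -0.05578435,  0.03581345,
       -0.02296472]), 'effort': array([ 1.46966773e-03, -6.12631989e+01, -2.58191925e+01,  6.93211821e-02,
        4.80166334e-02, -8.11672999e-05]), 'tcp_pos': array([214.63423383, 586.73252755, 214.02858314]), 'tool_rot': array([-1.79933342e+02, -7.50564281e-03,  1.59904192e+02]), 'wrist_force': array([-0.41214087,  0.28920676,  0.09643383]), 'ft_torque': array([ 0.06668765,  0.0456197 , -0.03621245]), 'gripper_force': 0.0, 'finger_gap': 95.44326444108101}
scene 623.6048204833536 623.6048204833536 319.9916319256879 231.8833699501008 [[0.416, 0.909, 0.024, -212.923], [0.564, -0.238, -0.791, -113.457], [-0.713, 0.342, -0.612, 1872.946], [0.0, 0.0, 0.0, 1.0]]
top 489.0586485418867 489.0586485418867 324.1489145096044 244.92185990089854 [[0.003, -1.0, -0.005, 32.364], [-0.991, -0.003, -0.132, 455.989], [0.132, 0.005, -0.991, 1338.514], [0.0, 0.0, 0.0, 1.0]]
```

View pics/scene0.png

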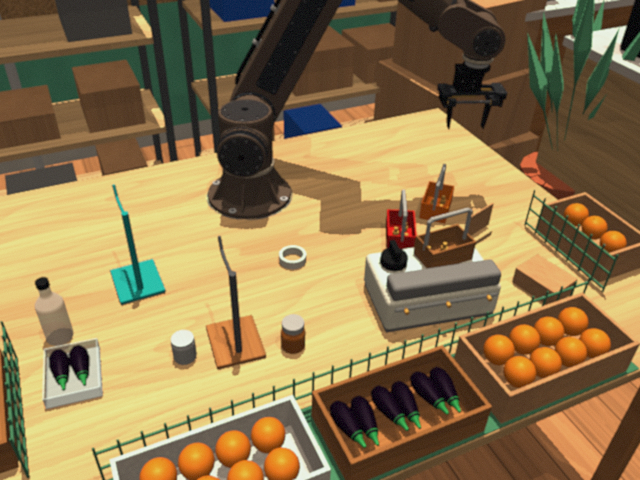

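View pics/top0.png

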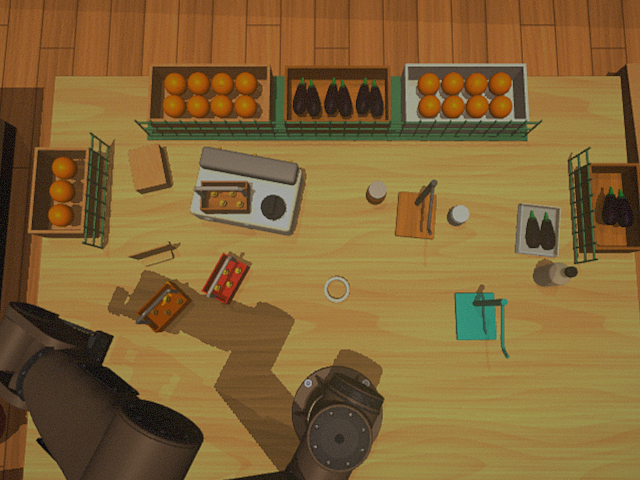

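The pictures show the mister at top view (248,190) with the brown basket at (225,197) and the cap at (273,207). The wooden stand is at (416,214). Next I measure them with depth.

```bash
cat > h.py <<'E'
import numpy as np,cv2
def cloud(f,T=None):
    d=f["depth"];v,u=np.mgrid[:480,:640]
    P=np.stack([(u-f["cx"])/f["fx"]*d,(v-f["cy"])/f["fy"]*d,d],-1)
    T=np.linalg.inv(f["camera_from_world"]) if T is None else T
    W=P@T[:3,:3].T+T[:3,3];W[d<=0]=np.nan
    return W
def ray(f,u,v,z):
    T=np.linalg.inv(f["camera_from_world"]);r=T[:3,:3]@[(u-f["cx"])/f["fx"],(v-f["cy"])/f["fy"],1];o=T[:3,3]
    return o+r*(z-o[2])/r[2]
def rect(P):
    return cv2.minAreaRect(P[:,:2].astype(np.float32))
def line(P):
    m=np.median(P,0);_,_,V=np.linalg.svd(P-P.mean(0));t=(P-P.mean(0))@V[0]
    a,b=np.percentile(t,[2,98]);return P.mean(0)+V[0]*a,P.mean(0)+V[0]*b
E
python3 - <<'E'
from h import *;import pickle
fs=pickle.load(open("f0.pkl","rb"));np.set_printoptions(precision=1,suppress=True)
def box(u0,u1,v0,v1,W,z0,z1):
    M=np.zeros((480,640),bool);M[v0:v1,u0:u1]=1
    return M&(W[...,2]>z0)&(W[...,2]<z1)
f=fs["top"];W=cloud(f)
for n,b in dict(deck=(185,310,140,240,W,94,106),housing=(185,310,140,240,W,132,145),rim=(185,255,165,225,W,148,165),handle=(180,260,165,215,W,215,240),captop=(255,295,185,225,W,118,132),capbar=(255,295,185,225,W,143,165),base=(390,445,180,245,W,6,20),hook=(390,445,170,245,W,200,245)).items():
    m=box(*b);P=W[m]
    print(n,m.sum(),P.mean(0) if len(P) else '',rect(P) if len(P)>4 else '', line(P) if len(P)>4 else '')
f=fs["scene"];W=cloud(f)
X=W
for n,(lo,hi) in dict(handle=((500,200,212),(700,420,240)),hook=((450,-350,198),(750,-100,248)),capbar=((500,100,146),(700,250,165)),captop=((500,100,118),(700,250,131)),base=((400,-350,6),(750,-100,18))).items():
    m=((W>lo)&(W<hi)).all(-1);P=W[m];print('scene',n,m.sum(),P.mean(0) if len(P) else '',line(P) if len(P)>4 else '',rect(P) if len(P)>4 else '')
E
```

```text
deck 2867 [572.7 238.7  99.7] ((593.3384399414062, 246.05421447753906), (276.7051086425781, 173.4770965576172), 79.5278549194336) (array([593.4, 380.5, 100.2]), array([554.9, 116.5,  99.3]))
housing 2046 [650.3 236.7 137.9] ((600.6956787109375, 244.94053649902344), (257.44793701171875, 172.8325958251953), 79.04940795898438) (array([668.3, 355.8, 138. ]), array([631.8, 114. , 137.8]))
rim 296 [571.6 291.5 153.5] ((570.8335571289062, 293.1097717285156), (78.3122787475586, 122.11631774902344), 0.17463193833827972) (array([580.7, 231.7, 153.1]), array([561.9, 354.8, 153.9]))
handle 200 [569.5 290.2 227.6] ((569.9296264648438, 291.9428405761719), (10.5125150680542, 119.38301086425781), 0.20160606503486633) (array([569.7, 234. , 226.7]), array([569.4, 348.9, 228.4]))
captop 336 [544.8 168.2 124.8] ((546.3763427734375, 169.01048278808594), (63.42235565185547, 62.17575454711914), 10.747625350952148) (array([551.8, 198.4, 125. ]), array([538.5, 140.9, 124.7]))
capbar 111 [546.6 168.9 152.5] ((547.1356811523438, 169.4901580810547), (14.253145217895508, 50.71074676513672), 79.33531188964844) (a
[... 761 characters left out ...]
(522.5460815429688, -223.30203247070312), (15.712804794311523, 138.9609832763672), 82.66458892822266)
scene capbar 264 [563.  207.3 152.9] (array([543.5, 162.2, 153.1]), array([584.1, 255.9, 152.7])) ((580.6986694335938, 186.36953735351562), (126.54165649414062, 113.69557189941406), 89.66385650634766)
scene captop 741 [605.9 175.1 124.9] (array([523.9, 175.8, 125.7]), array([685.9, 174.4, 124.1])) ((600.8330688476562, 188.7646026611328), (149.5703125, 159.6380157470703), 80.29962158203125)
scene base 2120 [ 557.  -228.8   12. ] (array([ 507.5, -287.9,   12.3]), array([ 638.4, -131.6,   11.5])) ((581.0513916015625, -226.01513671875), (324.2267761230469, 244.19418334960938), 4.254003524780273)
```

Bar handle: centre about (570.5, 292, 225), along world y. Hook seat: about (493, -223). I'll grip the bar about 30 mm off centre on the +y side so the hook has room.

```bash
python3 -m pendant '[[1,-0.73,0.63,0,0,-0.58,-1],[1,-0.73,0.63,0,0,-0.58,-1],[1,-0.73,0.63,0,0,-0.58,-1],[1,-0.73,0.63,0,0,-0.58,-1],[1,-0.73,0.63,0,0,-0.58,-1],[1,-0.73,0.63,0,0,-0.58,-1]]'; python3 -m pendant '[[1,-0.73,0,0,0,-0.585,-1],[1,-0.73,0,0,0,-0.585,-1],[1,-0.73,0,0,0,-0.585,-1],[1,-0.73,0,0,0,-0.585,-1],[1,-0.73,0,0,0,-0.585,-1],[1,-0.73,0,0,0,-0.585,-1]]'; python3 -m pendant '[[0.95,-0.74,0,0,0,0,-1],[0.95,-0.74,0,0,0,0,-1],[0.95,-0.74,0,0,0,0,-1],[0.95,-0.74,0,0,0,0,-1],[0.95,-0.74,0,0,0,0,-1],[0.95,-0.74,0,0,0,0,-1],[0.95,-0.74,0,0,0,0,-1]]'
python3 - <<'E'
from h import *;from station import ctrl;import pickle
from scipy.spatial.transform import Rotation as R
np.set_printoptions(precision=1,suppress=True)
s=ctrl.state();f=ctrl.grab_frame("wrist");cv2.imwrite("pics/w1.png",f["pixels"][:,:,::-1])
print(s["tcp_pos"],s["tool_rot"],f["tool_from_camera"])
T=np.eye(4);T[:3,:3]=R.from_euler("xyz",s["tool_rot"],degrees=True).as_matrix();T[:3,3]=s["tcp_pos"];T=T@f["tool_from_camera"]
W=cloud(f,T)
m=((W>(540,220,215))&(W<(600,370,240))).all(-1);P=W[m];print(m.sum(),P.mean(0) if len(P) else '',line(P) if len(P)>4 else '')
g=pickle.load(open("f0.pkl","rb"))
for k in g:
    V=cloud(g[k]);m=((V>(440,-260,195))&(V<(575,-190,245))).all(-1);P=V[m];p=np.polyfit(P[:,0],P[:,1],1);print(k,p,np.polyval(p,493),P[:,0].min())
    for x in range(450,590,10):
        q=P[abs(P[:,0]-x)<5];print(x,np.median(q[:,1:],0) if len(q) else '',end=' ')
    m=((V>(470,-300,9))&(V<(630,-150,15))).all(-1)&(g[k]["pixels"][...,0]>g[k]["pixels"][...,2]*1.9);P=V[m]
    print(rect(P))
E
```

```text
t: 0.7
tcp_pos: [334.5, 499.2, 289.8]
tool_rot: [-180.0, -0.0, 125.2]
wrist_force: [-0.1, 0.7, -1.0]
finger_gap: 95.1
gripper_force: 0.0
t: 1.3
tcp_pos: [453.7, 412.6, 289.6]
tool_rot: [-179.9, 0.0, 90.4]
wrist_force: [0.6, -1.0, 0.3]
finger_gap: 95.0
gripper_force: 0.0
t: 2.0
tcp_pos: [567.6, 324.4, 290.5]
tool_rot: [180.0, -0.0, 90.2]
wrist_force: [0.4, -0.1, -0.5]
finger_gap: 95.4
gripper_force: 0.0
[567.6 324.4 290.5] [180.   -0.   90.2] [[  -0.    -1.    -0.2   68.4]
 [   1.    -0.     0.     0.1]
 [  -0.    -0.2    1.  -170.5]
 [   0.     0.     0.     1. ]]
1555 [569.7 311.5 228.5] (array([569.7, 241. , 229.8]), array([569.7, 354.6, 227.7]))
scene [  -0.1 -175.7] -222.72169645628577 453.1133930441854
450 [-217.6  237.5] 460 [-220.   234.8] 470 [-219.8  221. ] 480 [-221.2  214.7] 490 [-222.7  212.1] 500 [-224.6  213.6] 510 [-225.3  216.1] 520 [-225.6  217.6] 530 [-226.2  219.6] 540 [-227.6  220.9] 550 [-229.5  222.2] 560 [-226.2  223.6] 570 [-227.8  236.6] 580  ((547.4197998046875, -227.51744079589844), (109.89625549316406, 134.71994018554688), 84.63147735595703)
top [  -0.1 -175.3] -222.68978651810676 455.2492068063986
450  460 [-218.8  235.2] 470 [-220.2  221.2] 480 [-221.9  214.8] 490 [-222.3  211.3] 500 [-222.5  212.2] 510 [-224.3  214.7] 520 [-225.2  215.6] 530 [-226.3  217.7] 540 [-227.2  221. ] 550 [-228.   222.3] 560 [-228.9  224.4] 570 [-229.   225.7] 580  ((547.3984375, -228.36062622070312), (109.90680694580078, 129.7972412109375), 84.61751556396484)
```

View pics/w1.png

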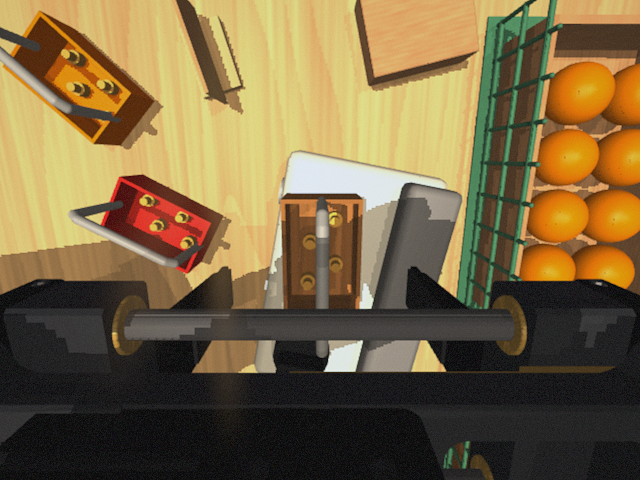

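The handle runs through the wrist view at column 322, between the fingers. I'll descend and grip.

```bash
python3 -m pendant '[[0.02,-0.03,-0.35,0,0,0,-1],[0.02,-0.03,-0.6,0,0,0,-1],[0.02,-0.03,-0.7,0,0,0,-1],[0.02,-0.03,-0.7,0,0,0,-1],[0.02,-0.03,-0.7,0,0,0,1],[0.02,-0.03,-0.7,0,0,0,1],[0.02,-0.03,-0.7,0,0,0,1],[0.02,-0.03,-0.7,0,0,0,1],[0.02,-0.03,-0.7,0,0,0,1],[0.02,-0.03,-0.7,0,0,0,1],[0.02,-0.03,-0.7,0,0,0,1],[0.02,-0.03,-0.7,0,0,0,1]]'
```

```text
t: 3.25
tcp_pos: [571.2, 319.4, 206.2]
tool_rot: [180.0, 0.0, 90.0]
wrist_force: [0.5, 0.4, 0.0]
finger_gap: 36.3
gripper_force: 0.0
```

```bash
python3 -m pendant '[[0,0,0,0,0,0,1],[0,0,0,0,0,0,1],[0,0,0,0,0,0,1],[0,0,0,0,0,0,1],[0,0,0,0,0,0,1],[0,0,0,0,0,0,1],[0,0,0,0,0,0,1],[0,0,0,0,0,0,1]]'; python3 -m pendant '[[0,0,0.1,0,0,0,1],[0,0,0.2,0,0,0,1],[0,0,0.35,0,0,0,1],[0,0,0.5,0,0,0,1],[0,0,0.65,0,0,0,1],[0,0,0.7,0,0,0,1],[0,0,0.7,0,0,0,1]]'
```

```text
t: 4.05
tcp_pos: [571.1, 319.3, 206.2]
tool_rot: [-180.0, 0.0, 90.0]
wrist_force: [-1.0, -0.3, 0.2]
finger_gap: 9.0
gripper_force: 30.0
t: 4.75
tcp_pos: [571.4, 319.4, 291.6]
tool_rot: [179.9, -0.0, 90.0]
wrist_force: [-0.1, 0.1, -1.6]
finger_gap: 8.9
gripper_force: 30.0
```

```bash
python3 -m pendant '[[-0.04,-0.1,0.0,0,0,0,1],[-0.12,-0.3,0,0,0,0,1],[-0.22,-0.55,0,0,0,0,1],[-0.32,-0.8,0,0,0,0,1],[-0.4,-1,0,0,0,0,1]]'; python3 -m pendant '[[-0.1,-0.25,0,0,0,0,1],[-0.2,-0.5,0,0,0,0,1],[-0.3,-0.75,0,0,0,0,1],[-0.4,-1,0,0,0,0,1]]'; python3 -m pendant '[[-0.1,-0.25,-0.1,0,0,0,1],[-0.2,-0.5,-0.25,0,0,0,1],[-0.3,-0.7,-0.4,0,0,0,1],[-0.4,-0.85,-0.5,0,0,0,1],[-0.42,-0.92,-0.5,0,0,0,1],[-0.42,-0.92,-0.5,0,0,0,1]]'; python3 -m pendant '[[0,-0.1,0,0,0,-0.05,1],[0,-0.3,0,0,0,-0.09,1],[0,-0.5,0,0,0,-0.09,1],[0,-0.7,0,0,0,-0.09,1],[0,-0.85,0,0,0,-0.09,1],[0,-0.95,0,0,0,-0.09,1],[0,-1,0,0,0,-0.09,1],[0,-1,0,0,0,-0.09,1],[0,-1,0,0,0,-0.09,1]]'
```

```text
t: 5.25
tcp_pos: [521.6, 197.3, 289.3]
tool_rot: [-179.9, 0.0, 90.0]
wrist_force: [0.2, 0.2, -1.6]
finger_gap: 9.6
gripper_force: 30.0
t: 5.65
tcp_pos: [473.5, 77.8, 289.4]
tool_rot: [-179.9, 0.0, 90.0]
wrist_force: [-0.7, -0.2, -2.1]
finger_gap: 8.7
gripper_force: 30.0
t: 6.25
tcp_pos: [424.4, -31.8, 230.3]
tool_rot: [-180.0, -0.0, 89.9]
wrist_force: [-0.1, 0.3, -1.4]
finger_gap: 9.1
gripper_force: 30.0
t: 7.15
tcp_pos: [424.8, -150.5, 230.3]
tool_rot: [-180.0, -0.0, 84.6]
wrist_force: [-0.5, 0.8, -1.5]
finger_gap: 9.0
gripper_force: 30.0
```

```bash
python3 - <<'E'
from h import *;from station import ctrl
np.set_printoptions(precision=1,suppress=True)
f=ctrl.grab_frame("scene");cv2.imwrite("pics/s2.png",cv2.resize(f["pixels"][170:410,120:440,::-1],(800,600)))
for n in ("scene","top"):
    if n=="top": f=ctrl.grab_frame(n)
    W=cloud(f);px=f["pixels"].astype(int)
    for z0,z1,nm in ((232,262,"bar"),(150,200,"rim")):
        m=((W>(380,-260,z0))&(W<(470,-100,z1))).all(-1)
        if nm=="bar": m&=px.max(-1)>90
        P=W[m];print(n,nm,m.sum(),line(P) if m.sum()>4 else '',rect(P) if m.sum()>4 else '')
E
```

```text
scene bar 151 (array([ 429.8, -121.2,  242.4]), array([ 421.4, -234.1,  250.3])) ((422.61932373046875, -176.00823974609375), (49.83979415893555, 111.83668518066406), 15.341382026672363)
scene rim 1205 (array([ 440.2, -236.4,  168. ]), array([ 413.1, -113.9,  167.9])) ((422.4151611328125, -175.14822387695312), (121.03368377685547, 84.1417465209961), 86.18035888671875)
top bar 0  
top rim 0
```

View pics/s2.png

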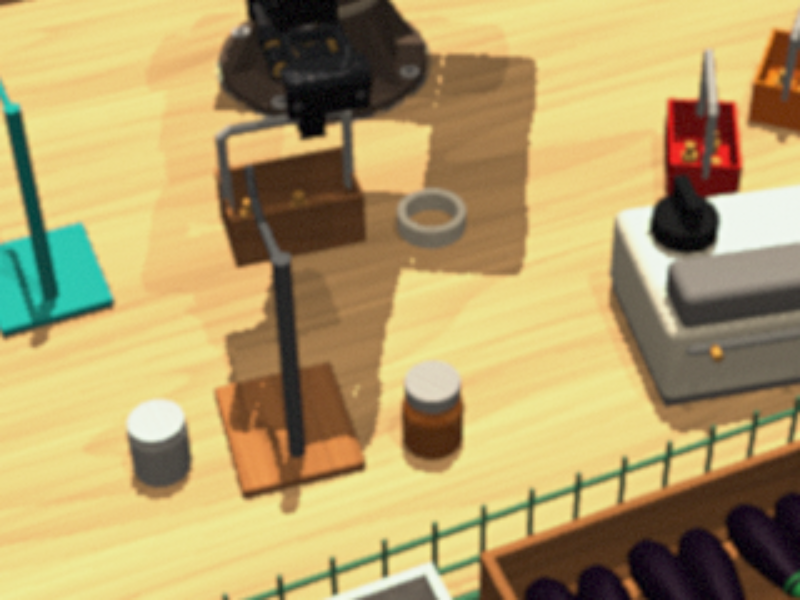

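The basket hangs level (handle bar in the crop from (222,135) to (350,118)), and its middle is about 26 mm from the tool. Next I line up, go in over the hook tip, and lower.

```bash
python3 -m pendant '[[0.0,-0.1,0.02,0,0,0,1],[0.0,-0.22,0.02,0,0,0,1],[0,-0.33,0.02,0,0,0,1],[0,-0.33,0.02,0,0,0,1],[0.08,-0.34,0.02,0,0,0,1],[0.2,-0.35,0.02,0,0,0,1],[0.32,-0.36,0.02,0,0,0,1],[0.44,-0.37,0.02,0,0,0,1],[0.55,-0.38,0.02,0,0,0,1],[0.58,-0.385,0.02,0,0,0,1],[0.58,-0.385,0.02,0,0,0,1],[0.58,-0.385,0.02,0,0,0,1]]'; python3 - <<'E'
from h import *;from station import ctrl
np.set_printoptions(precision=1,suppress=True)
f=ctrl.grab_frame("scene");cv2.imwrite("pics/s3.png",cv2.resize(f["pixels"][190:370,140:380,::-1],(800,600)))
W=cloud(f);m=((W>(440,-300,236))&(W<(560,-150,270))).all(-1)&(f["pixels"].max(-1)>80);P=W[m];print(m.sum(),line(P))
E
```

```text
t: 8.45
tcp_pos: [494.1, -197.0, 232.5]
tool_rot: [-180.0, -0.0, 84.6]
wrist_force: [0.1, 0.1, -1.6]
finger_gap: 9.2
gripper_force: 30.0
186 (array([ 487.7, -280.8,  252.9]), array([ 496.3, -165.8,  245.4]))
```

View pics/s3.png

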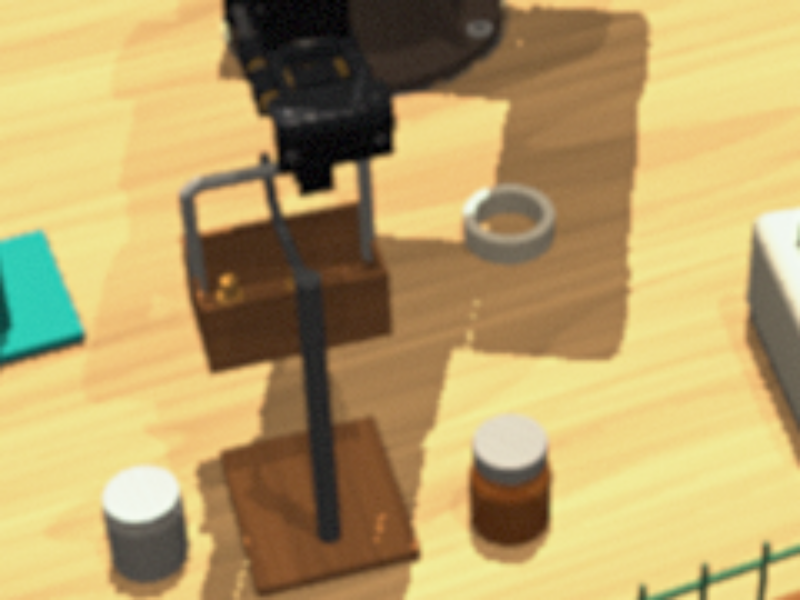

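The hook now passes under the bar (tip at about (265,158), bar middle at about (275,178)). I'll lower onto the seat.

```bash
python3 -m pendant '[[0,0,-0.05,0,0,0,1],[0,0,-0.1,0,0,0,1],[0,0,-0.15,0,0,0,1],[0,0,-0.2,0,0,0,1],[0,0,-0.24,0,0,0,1],[0,0,-0.26,0,0,0,1],[0,0,-0.27,0,0,0,1],[0,0,-0.28,0,0,0,1],[0,0,-0.28,0,0,0,1]]'
```

```text
t: 9.4
tcp_pos: [494.4, -197.3, 199.1]
tool_rot: [180.0, 0.0, 84.6]
wrist_force: [-0.3, 0.6, -1.9]
finger_gap: 9.4
gripper_force: 30.0
```

```bash
python3 -m pendant '[[0,0,-0.01,0,0,0,1],[0,0,-0.01,0,0,0,1],[0,0,-0.01,0,0,0,1]]';  python3 -m pendant '[[0,0,-0.01,0,0,0,1],[0,0,-0.01,0,0,0,1],[0,0,-0.01,0,0,0,1]]'
```

```text
t: 9.7
tcp_pos: [494.4, -197.3, 198.0]
tool_rot: [180.0, 0.0, 84.6]
wrist_force: [0.4, -1.0, -1.0]
finger_gap: 9.4
gripper_force: 30.0
t: 10.0
tcp_pos: [494.6, -197.3, 197.2]
tool_rot: [179.9, 0.0, 84.6]
wrist_force: [-0.9, 1.9, 4.8]
finger_gap: 9.1
gripper_force: 30.0
```

Contact with the seat. I'll release, then rise.

```bash
python3 -m pendant '[[0,0,0,0,0,0,0.6],[0,0,0,0,0,0,0.3],[0,0,0,0,0,0,0],[0,0,0,0,0,0,0],[0,0,0,0,0,0,0],[0,0,0,0,0,0,0],[0,0,0,0,0,0,0],[0,0,0,0,0,0,0]]';  python3 -m pendant '[[0,0,0.05,0,0,0,0],[0,0,0.12,0,0,0,0],[0,0,0.25,0,0,0,0],[0,0,0.4,0,0,0,0],[0,0,0.7,0,0,0,0],[0,0,0.9,0,0,0,0],[0,0,0.9,0,0,0,0]]'; python3 - <<'E'
from h import *;from station import ctrl
np.set_printoptions(precision=1,suppress=True)
f=ctrl.grab_frame("scene");cv2.imwrite("pics/s4.png",cv2.resize(f["pixels"][170:350,140:380,::-1],(800,600)))
E
```

```text
t: 10.8
tcp_pos: [494.3, -197.2, 196.7]
tool_rot: [180.0, 0.0, 84.6]
wrist_force: [0.5, 0.4, 0.3]
finger_gap: 47.7
gripper_force: 0.0
t: 11.5
tcp_pos: [495.3, -197.7, 308.6]
tool_rot: [179.7, 0.1, 84.6]
wrist_force: [-0.7, -0.3, 0.8]
finger_gap: 47.4
gripper_force: 0.0
```

View pics/s4.png

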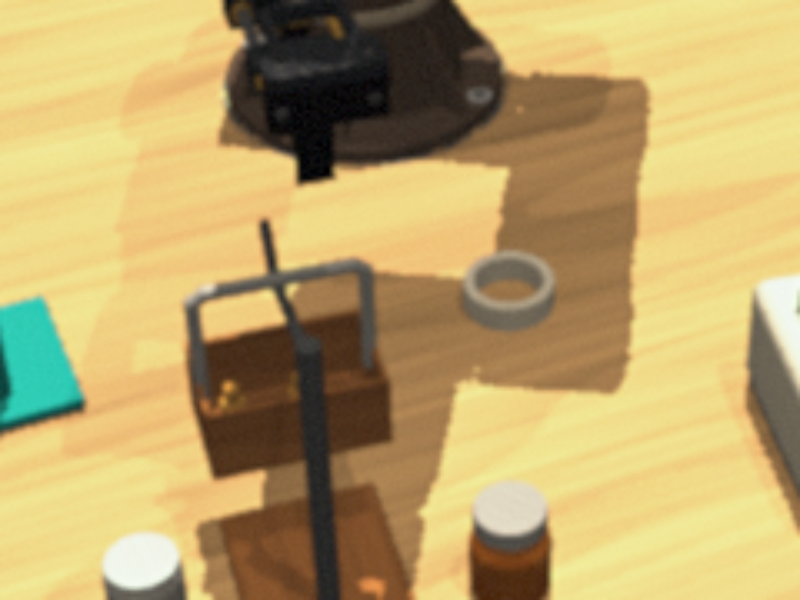

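The basket hangs centred on the hook (bar crossing at (285,278)), and the gripper is clear. Now to the cap.

```bash
python3 -m pendant '[[0.14,1,0,0,0,0.47,0],[0.14,1,0,0,0,0.47,0],[0.14,1,0,0,0,0.47,0],[0.14,1,0,0,0,0.47,0],[0.14,1,0,0,0,0.47,0]]'; python3 -m pendant '[[0.14,1,0,0,0,0.47,0],[0.14,1,0,0,0,0.47,0],[0.14,1,0,0,0,0.47,0],[0.14,1,0,0,0,0.47,0],[0.14,1,0,0,0,0.47,0]]'; python3 -m pendant '[[0.14,1,-0.6,0,0,0.47,0],[0.14,1,-0.6,0,0,0.47,0],[0.14,1,-0.6,0,0,0.47,0],[0.14,1,-0.6,0,0,0.47,0],[0.14,1,-0.6,0,0,0.47,0],[0.14,1,-0.6,0,0,0.47,0]]'; python3 - <<'E'
from h import *;from station import ctrl
from scipy.spatial.transform import Rotation as R
np.set_printoptions(precision=1,suppress=True)
s=ctrl.state();f=ctrl.grab_frame("wrist");cv2.imwrite("pics/w5.png",f["pixels"][:,:,::-1])
T=np.eye(4);T[:3,:3]=R.from_euler("xyz",s["tool_rot"],degrees=True).as_matrix();T[:3,3]=s["tcp_pos"];T=T@f["tool_from_camera"]
W=cloud(f,T);print(s["tcp_pos"],s["tool_rot"],s["qpos"])
for z0,z1 in((147,160),(121,130)):
    m=((W>(500,120,z0))&(W<(595,215,z1))).all(-1);P=W[m];print(m.sum(),P.mean(0) if len(P) else '',rect(P) if len(P)>4 else '',line(P) if len(P)>4 else '')
E
```

```text
t: 12.05
tcp_pos: [510.9, -76.5, 304.0]
tool_rot: [-179.9, -0.0, 112.9]
wrist_force: [0.2, -0.7, 0.1]
finger_gap: 47.5
gripper_force: 0.0
t: 12.55
tcp_pos: [527.8, 42.9, 304.1]
tool_rot: [-180.0, -0.0, 141.0]
wrist_force: [-0.4, -0.2, 0.5]
finger_gap: 47.6
gripper_force: 0.0
t: 13.15
tcp_pos: [545.0, 161.8, 232.7]
tool_rot: [-180.0, 0.0, 169.0]
wrist_force: [-0.5, -0.6, 0.1]
finger_gap: 47.4
gripper_force: 0.0
[545.  161.8 232.7] [-180.    0.  169.] [  9.9  22.5  96.1  -0.   61.4 -69.1]
1112 [545.9 171.6 154.3] ((546.8961791992188, 171.65420532226562), (13.564763069152832, 49.04307174682617), 79.11341094970703) (array([523.1, 175.9, 154. ]), array([569.9, 167.1, 154.6]))
3086 [544.9 171.3 126.5] ((546.8699951171875, 171.55999755859375), (63.035675048828125, 62.2534294128418), 78.73477172851562) (array([540.5, 143. , 126.5]), array([549.3, 200.3, 126.5]))
```

View pics/w5.png

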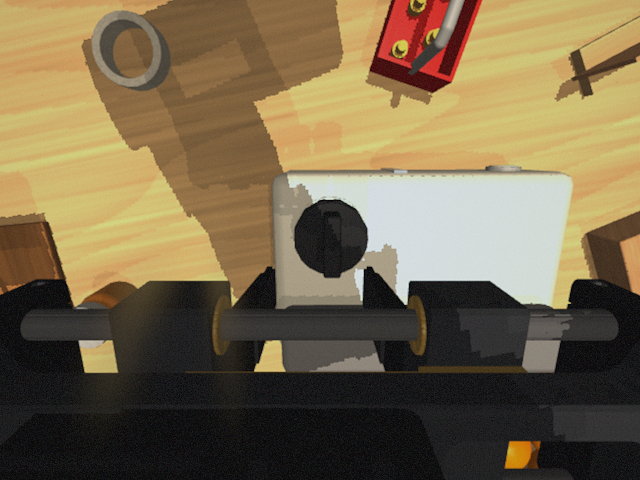

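The cap shows at (331,237) in the wrist view, at world (546.9, 171). I'll descend over its bar and grip.

```bash
python3 -m pendant '[[0.015,0.077,-0.2,0,0,0,0],[0.015,0.077,-0.45,0,0,0,0],[0.015,0.077,-0.65,0,0,0,0],[0.015,0.077,-0.8,0,0,0,0],[0.015,0.077,-0.85,0,0,0,0],[0.015,0.077,-0.85,0,0,0,0]]'; python3 -m pendant '[[0,0,0,0,0,0,1],[0,0,0,0,0,0,1],[0,0,0,0,0,0,1],[0,0,0,0,0,0,1],[0,0,0,0,0,0,1],[0,0,0,0,0,0,1],[0,0,0,0,0,0,1],[0,0,0,0,0,0,1],[0,0,0,0,0,0,1],[0,0,0,0,0,0,1]]'
```

```text
t: 13.8
tcp_pos: [546.7, 171.3, 130.6]
tool_rot: [-180.0, -0.0, 169.1]
wrist_force: [-0.4, -0.2, 1.4]
finger_gap: 47.6
gripper_force: 0.0
t: 14.8
tcp_pos: [546.6, 172.1, 131.0]
tool_rot: [180.0, 0.0, 169.2]
wrist_force: [-1.2, 0.2, 4.9]
finger_gap: 14.1
gripper_force: 30.0
```

```bash
python3 -m pendant '[[0,0,0,0,0,0.03,1],[0,0,0,0,0,0.06,1],[0,0,0,0,0,0.1,1],[0,0,0,0,0,0.1,1]]'; python3 -c "
from station import ctrl;s=ctrl.state();print(s['ft_torque'],s['tool_rot'])"; python3 -m pendant '[[0,0,0,0,0,0.03,1],[0,0,0,0,0,0.06,1],[0,0,0,0,0,0.1,1],[0,0,0,0,0,0.1,1]]'; python3 -c "
from station import ctrl;s=ctrl.state();print(s['ft_torque'],s['tool_rot'])"
```

```text
t: 15.2
tcp_pos: [546.8, 172.1, 131.0]
tool_rot: [180.0, 0.0, 175.2]
wrist_force: [0.1, -0.1, 4.9]
finger_gap: 14.0
gripper_force: 30.0
[0.03892956 0.07378334 0.02723303] [1.79983099e+02 4.63646371e-02 1.75241704e+02]
t: 15.6
tcp_pos: [546.9, 172.0, 130.9]
tool_rot: [180.0, 0.0, -178.8]
wrist_force: [1.0, 0.0, 4.9]
finger_gap: 13.8
gripper_force: 30.0
[0.00957193 0.01919802 0.03580011] [ 1.79988582e+02  4.67911045e-02 -1.78777165e+02]
```

At 12° there is no stop and the torque is tiny, so this looks like the right direction. I'll continue to 57°.

```bash
python3 -m pendant '[[0,0,0,0,0,0.05,1],[0,0,0,0,0,0.1,1],[0,0,0,0,0,0.1,1]]'; python3 -c "
from station import ctrl;s=ctrl.state();print(s['ft_torque'],s['tool_rot'])"; python3 -m pendant '[[0,0,0,0,0,0.07,1],[0,0,0,0,0,0.14,1],[0,0,0,0,0,0.21,1],[0,0,0,0,0,0.28,1],[0,0,0,0,0,0.35,1],[0,0,0,0,0,0.42,1],[0,0,0,0,0,0.5,1],[0,0,0,0,0,0.57,1],[0,0,0,0,0,0.65,1],[0,0,0,0,0,0.65,1]]'; python3 -c "
from station import ctrl;s=ctrl.state();print(s['ft_torque'],s['tool_rot'],s['qpos'])"
```

```text
t: 15.9
tcp_pos: [546.9, 172.0, 131.0]
tool_rot: [180.0, 0.1, -172.8]
wrist_force: [-0.7, 0.5, 5.7]
finger_gap: 14.1
gripper_force: 30.0
[0.02128325 0.04628465 0.06850338] [ 1.79993505e+02  5.05302978e-02 -1.72759252e+02]
t: 16.9
tcp_pos: [546.8, 172.0, 130.9]
tool_rot: [-180.0, 0.0, -133.7]
wrist_force: [0.1, -0.8, 5.7]
finger_gap: 13.9
gripper_force: 30.0
[0.08016596 0.03828565 0.01426506] [-1.79978154e+02  3.72356642e-02 -1.33695362e+02] [ 1.08616659e+01  2.95738826e+01  1.01853043e+02  5.06435468e-03
  4.85300705e+01 -1.25446318e+02]
```

Turned 57° without resistance. Lifting.

```bash
python3 -m pendant '[[0,0,0.03,0,0,0,1],[0,0,0.06,0,0,0,1],[0,0,0.1,0,0,0,1],[0,0,0.15,0,0,0,1],[0,0,0.2,0,0,0,1]]'; python3 -m pendant '[[0,0,0.1,0,0,0,1],[0,0,0.3,0,0,0,1],[0,0,0.5,0,0,0,1],[0,0,0.65,0,0,0,1],[0,0,0.75,0,0,0,1],[0,0,0.75,0,0,0,1],[0,0,0.75,0,0,0,1],[0,0,0.75,0,0,0,1],[0,0,0.75,0,0,0,1]]';python3 - <<'E'
from station import ctrl;import cv2,numpy as np
a=ctrl.grab_frame("scene")["pixels"];cv2.imwrite("pics/s6.png",np.hstack([cv2.resize(a[170:350,140:340,::-1],(400,360)),cv2.resize(a[140:320,320:520,::-1],(400,360))]))
E
```

```text
t: 17.4
tcp_pos: [546.5, 172.0, 155.2]
tool_rot: [180.0, -0.0, -133.8]
wrist_force: [0.1, 0.4, 0.5]
finger_gap: 14.1
gripper_force: 30.0
t: 18.3
tcp_pos: [546.3, 171.9, 243.8]
tool_rot: [179.9, -0.1, -133.8]
wrist_force: [0.9, 0.3, -0.0]
finger_gap: 13.6
gripper_force: 30.0
```

View pics/s6.png

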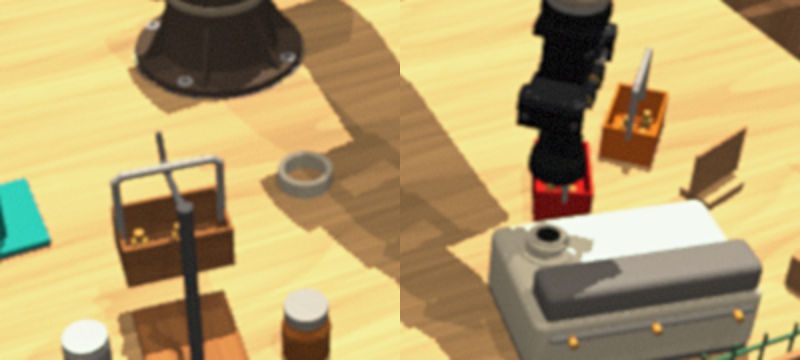

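The neck is open at (547,235) and the cap is held upright in the gripper at about (555,165), its lower edge about 117 mm above the deck. The basket still hangs on the hook.

```bash
python3 -c "
from station import ctrl;print(ctrl.sign_off())"
```

```text
the job is handed in; nothing more can be done
None
```

The basket hangs on the wooden stand's hook, let go, and the filler cap came loose anticlockwise and is held upright about 10 cm above the filler neck; I handed the job in at about 18 s.

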